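# Clamp the small picture frame to four clicks

### The arm

A 6-joint arm with a two-finger parallel gripper is mounted at the origin on the work surface. World frame = base frame: x ahead of the robot, y to its left, z up, the work surface at z = 0. Lengths are in m, angles in rad, forces in N, time in s.
With the tool pointing down it reaches from about 0.275 to 0.825 m from the base axis. Payload 4.9 kg.
Tool frame: the origin (TCP) lies on the centre line of the jaws, within the pads' length; the fingertips stand 8 mm ahead of it and the grasp point (between the pads) lies 11 mm behind it; z points along the fingers, y is the line along which they close (so a half turn about z gives the same grasp; the last joint's range is limited). The gripper opens to 85 mm and grips with 20 to 120 N. Pads are 22 mm wide; open, the fingers measure 114 mm over their backs; the gripper's body (76 mm by 85 mm) begins 54 mm behind the grasp point. The pads swing forward as they close: fully open they stand 13 mm farther back than shut.
Start: joints at [-1.344, 0.326, -0.193, 1.052, 0, 1.437], TCP at [0.194, -0.515, 0.239] pointing down, gripper open.
Joint ranges: [-2.65, 2.65], [-0.97, 1.79], [-1.3, 1.35], [-1.93, 2.1], [-1.47, 1.37], [-3.14, 3.14]. Speed limits (rad/s): [2.57, 2.57, 3.14, 3.14, 3.14, 3.14].

### API

Orientations are given as a unit quaternion [x, y, z, w].
In Python, from station import manip, eyes, order gives the robot as it stands. The module is installed in compiled form; this text tells all that it offers.
- The arm moves only by the tool carry_out, never from a script. Its argument "commands" is a list of rows, each a list of 3 entries, a list of its own where there are three numbers: the shift along the tool's x, y, z in m, then the turn, a rotation vector about the tool's x, y, z in degrees, then the opening in per cent of the stroke, from 0 (shut) to 100 (fully open). In form: [[[tx, ty, tz], [wx, wy, wz], fingers], ...]. A call has 1 to 10 rows; each row is the pose to reach, as a shift and turn from the pose commanded when the call began, along the tool's axes at that moment; what a row does not reach only later rows make up. A row lasts 1/8 s, in which the tool goes at most 62.5 mm and 10.7 degrees, less where a joint would pass 70% of its speed; a pose out of reach is approached as far as the arm can. A call with a gripper value outside its range is refused whole. The fingers move at their own pace and stop on an object; the grip force is fixed at half the most. Time passes only in rows, so rows that repeat a pose let the fingers close. It gives the time, the measured TCP pose, the force, the opening and the grip force at its end, in the units of the state.
- manip.get_state(): the state, without advancing time (a new reading comes with each control period).
- eyes.snapshot(name): name is "scene" or "top" or "wrist"; returns a dict with "img" (420x560x3 uint8, red, green, blue), "K" (3x3 intrinsics, pixels), "T" (4x4, takes a point from camera to world coordinates); the wrist camera has in their place "mount" (4x4, takes a point from camera to tool coordinates, whose origin is the TCP and whose axes are the flange's). Camera axes: x right, y down, z forward; pixel columns grow to the right and rows downward; lengths in m; the calibration is good to about 2 mm. The wrist camera is an equidistant fisheye: a pixel r from the principal point sees the ray r / f radians off the axis. A picture is of the moment at which its call begins: read the wrist's pose just before it. There is no depth.
- order.sign_off(): hands the job in; it is judged then, once.
The state is a dict: "t": time; "joints": joint angles; "dq": joint speeds; "tau": joint torques, N m; "ee_pos": TCP position; "eef_rot": TCP orientation; "contact_force": force on the tool from outside, world axes, zero at the start; "torque": the same for the moment, N m; "finger_gap": finger opening in m; "grasp_force": force on a finger pad.
Only numpy, scipy, OpenCV 4.12 (cv2) and the standard library are available. Lean on these libraries where they do the work, as an engineer would, in place of code of your own. Each camera call takes 0.05 s, during which the arm holds its last target. There are 200 camera calls.

### The job

A small wooden picture frame lies in the ratchet frame clamp on the shop counter and the lever has been left part-way. Press the clamp's release pedal right down to its stop and keep it down until the lever has sprung all the way back to rest; let the pedal come up again, then take the lever by its upright knob and swing it forward exactly four clicks, never reaching a fifth, stopping as soon as the fourth click has dropped in. Finish while holding: keep the knob gripped between the fingers at the fourth click when the program ends, and leave the other things on the counter where they stand.

Things in the scene. Friction and masses are not known exactly. Their poses are not given: they have to be found in the camera images.
- clamp: grey bench clamp, bolted down, yaw up to 0.3 rad either way. Origin on the counter (z = 0) under the axis of its steel ratchet wheel (100 mm across, upright axis, top of its hub 63 mm up). In its frame: a wooden frame (130 x 180 x 15 mm) lies at +x, x = 121 to 251 mm, jaws beside it up to 46 mm high; the release pedal reaches out to -y; the lever sticks out to -x, towards the robot
- lever_axis (a point): point on the upright axis about which the lever turns, 42 mm above the counter
- knob_grip (a point): point at which to grip the lever's knob: on the knob's axis, 26 mm above its foot, 20 mm below its top, 84 mm above the counter, 130 mm from the lever's axis; moves with the lever. Swinging the lever takes 1 to 6 N here: the push rises as the pawl climbs a tooth, then drops suddenly or kicks ahead (the click), within the last 3 deg before each whole click. 23 mm of travel a click
- ratchet_lever: steel ratchet wheel with its flat lever arm (22 mm wide, top 58 mm above the counter) and, at the arm's end, a black upright round knob, 24 mm across and 46 mm tall, to be pinched from above; all one part. Origin on its turning axis, 42 mm above the counter
- lever (a joint): angle of the lever, 0 at its rest stop, growing counter-clockwise seen from above. At rest the arm points 125 deg ccw from the clamp's x axis. One click is 0.1745 rad (10 deg): click n has dropped in at 0.1745 n, and the pawl then stops the lever going back. A light spring drives it back to 0 while the pedal is down. End stop 1.10. Starts part-way, 1 to 3.4 clicks on
- pedal (a joint): angle of the release pedal: 0 up, 0.34 rad at its bottom stop; a spring lifts it when let go. It draws the pawl out of the wheel's teeth over the last half of its travel
- pedal_pad (a point): middle of the pedal's ribbed rubber pad, on its upper face, 58 mm from the hinge, about 45 mm above the counter when up, about 19 mm lower at the stop. The plate is 60 mm wide, 82 mm long, and slopes up away from the wheel by 0.37 rad when up. Pressing straight down here takes about 3 N at first and 8 to 10 N at the stop
- pedal_hinge (a point): middle of the pedal's hinge, which runs along the clamp's x axis, 19 mm above the counter
- glue: white glue bottle with a cap, 44 mm across, 130 mm tall, stands close by the clamp's pedal end, a bystander; origin at the centre of its underside
- mug: white mug, 80 mm across, 90 mm tall, stands close by the clamp on the side away from the pedal, a bystander; origin at the centre of its underside
- screwdriver: screwdriver lying flat in front of the clamp, about 200 mm long, a bystander; its x axis runs along it from handle to tip
- snow_globe: snow globe, glass ball 74 mm across on a wooden foot 80 mm across, 93 mm tall, off to the robot's left or right, a bystander
- pencil_pot: wooden pot of pencils, 76 mm across, 165 mm tall with the pencils, off to the side, a bystander
- magnet_tin: round metal tin 84 mm across, 50 mm tall, off to the side, a bystander

How it is judged:
On the way, in this order (a step that is already met when the one before it is completed fails the run):
1. the pedal is down at its stop and the lever has sprung back to rest (value of joint pedal above 0.3 rad and value of joint lever below 0.06 rad), for 0.1 s.
2. the pedal is up again and the lever stands on its first click or later, moved by the knob (value of joint pedal below 0.06 rad and value of joint lever above 0.1484 rad and contact force between the fingers and ratchet_lever above 0.5 N).
3. the lever is held at the fourth click (value of joint lever above 0.6545 rad and contact force between the fingers and ratchet_lever above 2 N), for 0.2 s.
At the end, for the whole second after the job is handed in: The lever stands still at the fourth click (3.75 to 4.6 clicks, 0.654 to 0.803 rad), the pedal is up (under 0.06 rad) and the fingers hold the lever by its knob with more than 2 N; the program ends holding (all of step 3 and value of joint lever below 0.8028 rad and velocity of joint lever between -0.05 and 0.05 rad/s and value of joint pedal below 0.06 rad); the arm keeps its last pose, push and grip.
It fails at once if the lever goes on to a fifth click (beyond 4.75 clicks) (value of joint lever above 0.829 rad).
It fails at once if a bystander is pushed more than 25 mm (distance of any of glue, mug, screwdriver, snow_globe, pencil_pot, magnet_tin from where it was at the start of the episode above 0.025 m).
It also fails if it takes over 48 s, if anything falls off the work surface, if the arm or the gripper's body presses on something with over 40 N, if the wrist force passes 120 N, or if a joint passes its speed limit or range.

## Working session

There is one attempt and no reset: what is moved stays moved. The work goes in short steps, Python scripts to look and compute and a tool call to move; the robot and the scene stay as the last step left them, time stands still between calls to the robot, and variables do not carry over. Pictures are saved under pics/ and viewed, at most 10 in all, crops included, and the job is handed in when it is done.

Besides the shell and the picture viewer there is one more tool, called after "Call:" by a JSON object that holds its "op" and its "data". carry_out: Moves the arm, as the interface text tells. Its arguments: {"type":"object","properties":{"commands":{"type":"array"}},"required":["commands"]}

```bash
mkdir -p pics; cat > h.py <<'E'
import numpy as np,cv2
from station import manip,eyes,order
from scipy.spatial.transform import Rotation as R
def ray(c,u,v):
    K=c['K'];d=np.array([(u-K[0,2])/K[0,0],(v-K[1,2])/K[1,1],1.])
    return c['T'][:3,3],c['T'][:3,:3]@d
def onz(c,u,v,z):
    o,d=ray(c,u,v);return o+d*(z-o[2])/d[2]
def save(n,img): cv2.imwrite('pics/'+n,cv2.cvtColor(img,cv2.COLOR_RGB2BGR))
E
python3 - <<'E'
from h import *
import pickle
s=manip.get_state();print(s)
for n in('scene','top'):
    c=eyes.snapshot(n);pickle.dump(c,open(n+'.pkl','wb'));save(n+'1.png',c['img']);print(c['K'],c['T'])
E
```

```text
{'t': 0.0, 'joints': array([-1.34423620e+00,  3.26971120e-01, -1.93578316e-01,  1.05201791e+00,
        6.68049665e-06,  1.43656250e+00]), 'dq': array([ 0.00034847,  0.00010421, -0.00023733, -0.00110134,  0.00043746,
        0.00100918]), 'tau': array([-1.37563661e-04, -4.43392861e+01,  2.62444210e+01,  1.51871075e-02,
       -1.44407327e-04, -1.16229021e-06]), 'ee_pos': array([ 0.19402459, -0.514027  ,  0.23848912]), 'eef_rot': array([ 9.83772160e-01,  1.79420047e-01, -3.75268053e-05, -8.84722502e-04]), 'contact_force': array([-0.12417194, -0.39376755,  0.64244526]), 'torque': array([-0.04623414,  0.03484517,  0.01776922]), 'grasp_force': 0.0, 'finger_gap': 0.0850748581303767}
[[402.57628682   0.         282.25725146]
 [  0.         402.57628682 209.40678113]
 [  0.           0.           1.        ]] [[ 0.67205292  0.5691196  -0.47375916  1.09814462]
 [ 0.74039031 -0.50526603  0.44331527 -0.45230373]
 [ 0.012925   -0.64869801 -0.76093615  0.85593254]
 [ 0.          0.          0.          1.        ]]
[[404.24677943   0.         280.47854407]
 [  0.         404.24677943 211.71320267]
 [  0.           0.           1.        ]] [[ 0.0093899  -0.9811783   0.19287553  0.36247296]
 [-0.99994609 -0.00835835  0.00616126  0.00541972]
 [-0.00443318 -0.19292298 -0.98120389  1.37236438]
 [ 0.          0.          0.          1.        ]]
```

View pics/top1.png

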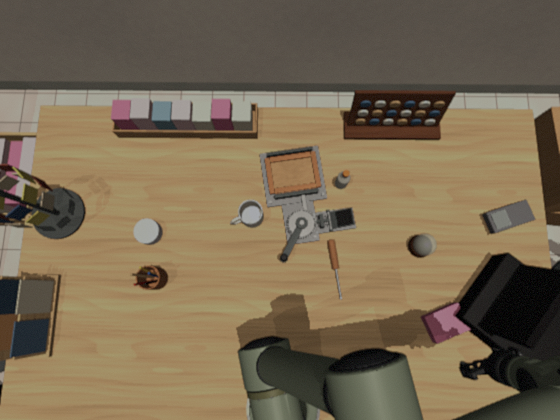

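View pics/scene1.png

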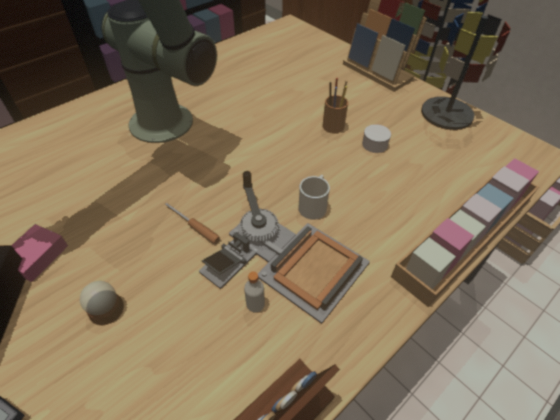

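The top view shows the clamp wheel near (300,224), the knob near (285,257), the pedal pad near (344,218), the glue at (344,179) and the mug at (251,213). I'll enlarge both views.

```bash
python3 - <<'E'
from h import *
import pickle
a=pickle.load(open('top.pkl','rb'))['img'][140:280,225:375]
b=pickle.load(open('scene.pkl','rb'))['img'][155:315,190:340]
A=cv2.resize(a,None,fx=4,fy=4,interpolation=cv2.INTER_CUBIC)
B=cv2.resize(b,None,fx=3.5,fy=3.5,interpolation=cv2.INTER_CUBIC)
save('ct.png',A);save('cs.png',B)
E
```

```text
(no output)
```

View pics/ct.png

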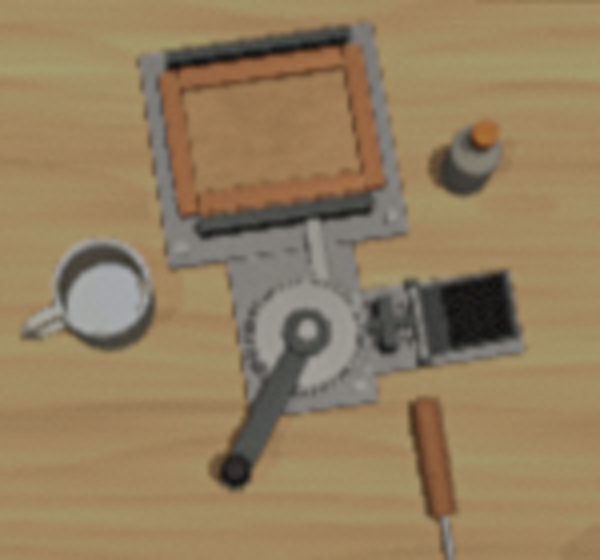

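View pics/cs.png

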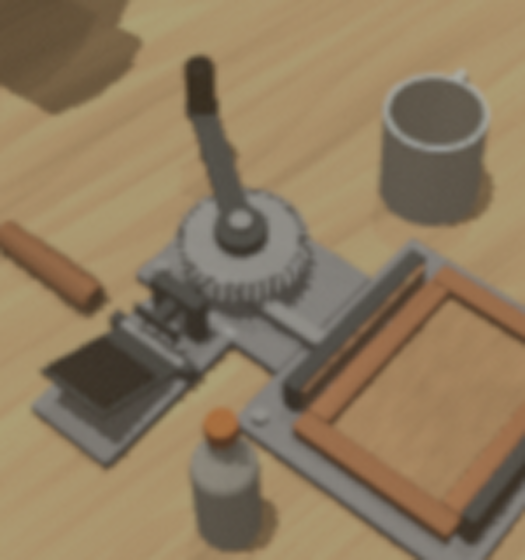

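The crops give these full-image pixels. Top view: hub (302.5,222), knob top (284,257), pad (345,217.5), glue cap (346,173). Scene view: hub (258.6,218), knob top (247,173), pad (219.5,261).

```bash
python3 - <<'E'
from h import *
import pickle
t=pickle.load(open('top.pkl','rb'));s=pickle.load(open('scene.pkl','rb'))
for n,z,p,q in [('hub',.063,(302.5,222),(258.6,218)),('knob',.104,(284,257),(247.1,173)),('pad',.045,(345,217.5),(219.4,260.7))]:
    print(n,onz(t,*p,z)[:2],onz(s,*q,z)[:2])
for n,z,p in [('frame',.02,(292.75,172.5)),('gluecap',.13,(346,173.5)),('mug',.09,(250.5,213)),('sdhandle',.015,(331,240)),('sdh2',.015,(336,268))]: print(n,onz(t,*p,z)[:2])
# yaw from frame edges
h=onz(t,302.5,222,.063);f=onz(t,292.75,172.5,.02);p=onz(t,345,217.5,.045);k=onz(t,284,257,.104)
for a,b in((f,.0),(p,np.pi/2),(k,0)):
    d=a-h;print(np.arctan2(d[1],d[0])+b,np.hypot(*d[:2]))
E
```

```text
hub [ 0.58604575 -0.05899454] [ 0.58580441 -0.05455938]
knob [0.46749588 0.00101105] [0.47393816 0.001325  ]
pad [ 0.60556056 -0.20158152] [ 0.61272144 -0.19976631]
frame [ 0.76755097 -0.02742994]
gluecap [ 0.73265805 -0.19456141]
mug [0.60948387 0.11032216]
sdhandle [ 0.53348661 -0.15741318]
sdh2 [ 0.43991366 -0.17266974]
0.17218263116401922 0.18422939731064586
0.13601748392420654 0.1439162114802558
2.6730265662543093 0.13287114659134572
```

```bash
cat >> h.py <<'E'
def plan(x,y,z,yaw=None):
    s=manip.get_state();r=R.from_quat(s['eef_rot']);sh=r.inv().apply(np.array([x,y,z])-s['ee_pos'])
    y0=np.arctan2(*r.as_matrix()[[1,0],0])
    print('t',s['t'],'pos',s['ee_pos'].round(4),'yaw',y0.round(4),'F',s['contact_force'].round(1),'gap',round(s['finger_gap'],4),'grip',round(s['grasp_force'],1),'j6',s['joints'][5].round(2))
    print('shift',sh.round(4),'rot',None if yaw is None else np.degrees((r.inv()*R.from_euler('zx',[yaw,np.pi])).as_rotvec()).round(2))
E
python3 -c "
from h import *
plan(.608,-.2005,.11,1.731)"
```

```text
t 0.1 pos [ 0.194  -0.5141  0.2386] yaw 0.3608 F [-1.1  0.4 -1.2] gap 0.0853 grip 0.0 j6 1.44
shift [ 0.498  -0.1471  0.1289] rot [-6.0000e-02  8.0000e-02  1.1985e+02]
```

```bash
sed -i "s/'zx'/'ZX'/" h.py; python3 -c "
from h import *
plan(.608,-.2005,.11,1.731)"
```

```text
t 0.1 pos [ 0.194  -0.5141  0.2386] yaw 0.3608 F [-1.1  0.4 -1.2] gap 0.0853 grip 0.0 j6 1.44
shift [ 0.498  -0.1471  0.1289] rot [-6.000e-02 -7.000e-02 -7.851e+01]
```

Call:
{"op": "carry_out", "data": {"commands": [[[0.498,-0.147,0.06],[0,0,-78.5],0],[[0.498,-0.147,0.06],[0,0,-78.5],0],[[0.498,-0.147,0.06],[0,0,-78.5],0],[[0.498,-0.147,0.06],[0,0,-78.5],0],[[0.498,-0.147,0.06],[0,0,-78.5],0],[[0.498,-0.147,0.06],[0,0,-78.5],0],[[0.498,-0.147,0.06],[0,0,-78.5],0],[[0.498,-0.147,0.06],[0,0,-78.5],0],[[0.498,-0.147,0.06],[0,0,-78.5],0],[[0.498,-0.147,0.129],[0,0,-78.5],0]]}}

```text
t: 1.35
ee_pos: [0.6135, -0.2018, 0.1203]
eef_rot: [0.647, 0.762, 0.001, 0.005]
contact_force: [-0.2, -0.3, -1.4]
finger_gap: -0.0001
grasp_force: 0.0
```

```bash
python3 - <<'E'
from h import *
plan(.608,-.2005,.065,1.731)
c=eyes.snapshot('wrist');save('w1.png',c['img']);print(c['K'],c['mount'])
E
```

```text
t 1.35 pos [ 0.6135 -0.2018  0.1203] yaw 1.7331 F [-0.2 -0.3 -1.4] gap -0.0001 grip 0.0 j6 0.98
shift [ 0.0025 -0.0057  0.0553] rot [0.51 0.36 0.12]
[[325.1922621    0.         281.87161943]
 [  0.         325.1922621  212.00838831]
 [  0.           0.           1.        ]] [[ 9.85143725e-05 -9.65774650e-01 -2.59382568e-01  6.54862393e-02]
 [ 9.99999971e-01  1.51730786e-04 -1.85144966e-04  9.30705741e-05]
 [ 2.18164636e-04 -2.59382542e-01  9.65774637e-01 -1.36211049e-01]
 [ 0.00000000e+00  0.00000000e+00  0.00000000e+00  1.00000000e+00]]
```

View pics/w1.png

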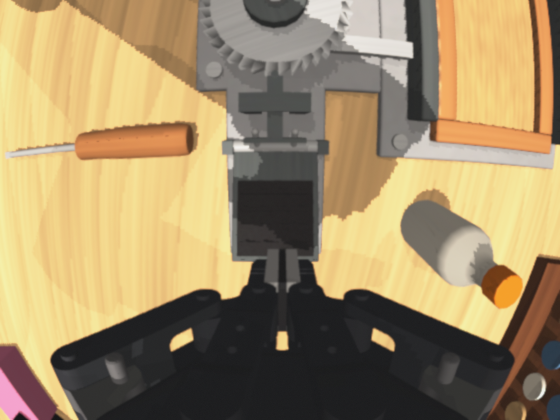

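The wrist view shows the rubber pad centred at pixel (275,217), the fingertips at (282,250), and the glue off to the right at (450,240).

```bash
cat >> h.py <<'E'
def wz(c,u,v,z,s):
    K=c['K'];a=np.array([u-K[0,2],v-K[1,2]]);r=np.hypot(*a);th=r/K[0,0]
    d=np.r_[a/r*np.sin(th),np.cos(th)];r=R.from_quat(s['eef_rot']);M=c['mount']
    o=s['ee_pos']+r.apply(M[:3,3]);d=r.apply(M[:3,:3]@d);return o+d*(z-o[2])/d[2]
E
python3 - <<'E'
from h import *
s=manip.get_state();c=eyes.snapshot('wrist')
print('pad',wz(c,275.5,217,.045,s));
h=wz(c,275,2,.063,s);print('hub',h)
a=wz(c,225,147,.025,s);b=wz(c,327,147,.025,s);print('hinge',a,b,np.arctan2(*(b-a)[[1,0]]))
print(R.from_quat(s['eef_rot']).as_matrix())
plan(.608,-.2005,.065,1.731)
E
```

```text
pad [ 0.5995712  -0.19137684  0.045     ]
hub [ 0.5789794  -0.06255019  0.063     ]
hinge [ 0.55823022 -0.1537939   0.025     ] [ 0.62661535 -0.1428325   0.025     ] 0.15893715979208853
[[-0.16015963  0.98706463 -0.0072319 ]
 [ 0.98708309  0.16018359  0.00286125]
 [ 0.00398268 -0.00668023 -0.99996976]]
t 1.45 pos [ 0.6033 -0.199   0.1103] yaw 1.7307 F [-0.9 -0.1 -1.4] gap -0.0001 grip 0.0 j6 0.98
shift [-0.0025  0.0049  0.0452] rot [-0.62 -0.39 -0.01]
```

Call:
{"op": "carry_out", "data": {"commands": [[[-0.001,0.002,0.03],[0,0,0],0],[[-0.001,0.002,0.05],[0,0,0],0],[[-0.001,0.002,0.06],[0,0,0],0],[[-0.001,0.002,0.07],[0,0,0],0],[[-0.001,0.002,0.075],[0,0,0],0],[[-0.001,0.002,0.075],[0,0,0],0]]}}

```text
t: 2.2
ee_pos: [0.6115, -0.2042, 0.0443]
eef_rot: [0.649, 0.761, -0.001, 0.002]
contact_force: [-0.9, -2.1, 7.3]
finger_gap: 0.0001
grasp_force: 3.4
```

```bash
python3 - <<'E'
from h import *
plan(.606,-.198,.034,1.731)
c=eyes.snapshot('wrist');save('w2.png',c['img'])
E
```

```text
t 2.2 pos [ 0.6115 -0.2042  0.0443] yaw 1.7294 F [-0.9 -2.1  7.3] gap 0.0001 grip 3.4 j6 0.98
shift [ 0.007  -0.0044  0.0103] rot [ 0.11  0.24 -0.09]
```

View pics/w2.png

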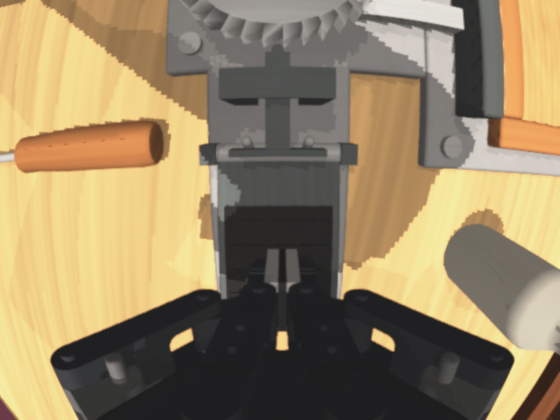

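The fingertips are on the pad at about (282,270), and the pedal is part-way down. I'll press to the stop.

Call:
{"op": "carry_out", "data": {"commands": [[[0.002,0,0.006],[0,0,0],0],[[0.003,0,0.01],[0,0,0],0],[[0.003,0,0.013],[0,0,0],0],[[0.003,0,0.013],[0,0,0],0]]}}

```text
t: 2.75
ee_pos: [0.6124, -0.2029, 0.0339]
eef_rot: [0.649, 0.761, -0.001, 0.005]
contact_force: [-3.2, -3.4, 16.3]
finger_gap: 0.0001
grasp_force: 8.2
```

Call:
{"op": "carry_out", "data": {"commands": [[[0,0,0.003],[0,0,0],0],[[0,0,0.003],[0,0,0],0],[[0,0,0.003],[0,0,0],0],[[0,0,0.003],[0,0,0],0],[[0,0,0.003],[0,0,0],0],[[0,0,0.003],[0,0,0],0],[[0,0,0.003],[0,0,0],0],[[0,0,0.003],[0,0,0],0]]}}

```text
t: 3.75
ee_pos: [0.6125, -0.2029, 0.0334]
eef_rot: [0.649, 0.761, -0.001, 0.005]
contact_force: [-9.4, -1.3, 32.6]
finger_gap: 0.0003
grasp_force: 16.4
```

```bash
python3 - <<'E'
from h import *
import pickle
plan(.606,-.198,.034,2.34)
c=eyes.snapshot('top');pickle.dump(c,open('top2.pkl','wb'))
d=eyes.snapshot('scene');pickle.dump(d,open('scene2.pkl','wb'))
A=cv2.resize(c['img'][190:290,240:370],None,fx=4,fy=4,interpolation=cv2.INTER_CUBIC)
B=cv2.resize(d['img'][155:280,205:305],None,fx=3.2,fy=3.2,interpolation=cv2.INTER_CUBIC)
pass
im=np.zeros((400,840,3),np.uint8);im[:,:520]=A;im[:,520:]=B
save('c2.png',cv2.resize(im[:,:800],None,fx=1,fy=1))
E
```

```text
t 3.75 pos [ 0.6125 -0.2029  0.0334] yaw 1.7291 F [-9.4 -1.3 32.6] gap 0.0003 grip 16.4 j6 0.98
shift [ 0.0059 -0.0057 -0.0007] rot [  0.13   0.59 -35.  ]
```

View pics/c2.png

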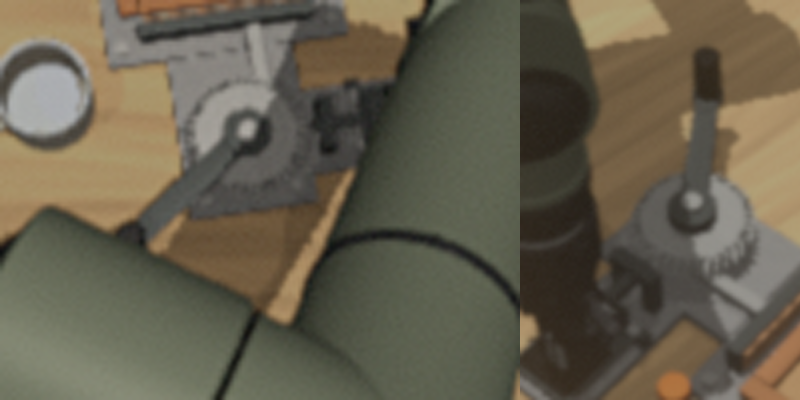

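At the stop: the force doubled with no further travel, and the lever has swung back. Its knob top is at scene pixel (263,170.6). I'll check the angle.

```bash
python3 - <<'E'
from h import *
import pickle
t=pickle.load(open('top2.pkl','rb'));s=pickle.load(open('scene2.pkl','rb'))
h1=onz(t,301.5,222,.063);a=onz(t,282.5,240.75,.058);h2=onz(s,258.75,218.4,.063);k=onz(s,263.1,170.8,.104)
for h,b in((h1,a),(h2,k)):
    d=b-h;print(h,b,np.hypot(*d[:2]),np.arctan2(d[1],d[0]),np.arctan2(d[1],d[0])-.159-2.1817)
plan(.6125,-.2029,.15,2.34)
E
```

```text
[ 0.5860174  -0.05571156  0.063     ] [0.52420551 0.0061602  0.058     ] 0.08745755730571207 2.3557103968238238 0.015010396823823768
[ 0.58706017 -0.05511824  0.063     ] [0.49569021 0.03856545 0.104     ] 0.13086292618962359 2.3436920938233343 0.0029920938233343186
t 3.85 pos [ 0.6125 -0.2029  0.0334] yaw 1.7291 F [-7.9 -1.4 32.1] gap -0.0004 grip 16.4 j6 0.98
shift [-0.001   0.0006 -0.1166] rot [  0.13   0.59 -35.  ]
```

Call:
{"op": "carry_out", "data": {"commands": [[[0,0,-0.06],[0,0,0],0],[[0,0,-0.12],[0,0,0],30],[[0,0,-0.14],[0,0,0],60],[[0.256,-0.077,-0.14],[0,0,-35],100],[[0.256,-0.077,-0.14],[0,0,-35],100],[[0.256,-0.077,-0.14],[0,0,-35],100],[[0.256,-0.077,-0.14],[0,0,-35],100],[[0.256,-0.077,-0.14],[0,0,-35],100],[[0.256,-0.077,-0.12],[0,0,-35],100],[[0.256,-0.077,-0.11],[0,0,-35],100]]}}

```text
t: 5.1
ee_pos: [0.4936, 0.041, 0.136]
eef_rot: [0.39, 0.921, -0.0, 0.001]
contact_force: [-0.0, 0.4, 0.5]
finger_gap: 0.0857
grasp_force: 0.0
```

```bash
python3 - <<'E'
from h import *
eyes.snapshot('wrist');eyes.snapshot('wrist');eyes.snapshot('wrist')
plan(.4955,.0375,.073,2.342)
c=eyes.snapshot('wrist');save('w3.png',c['img'])
E
```

```text
t 5.25 pos [0.4932 0.0408 0.1357] yaw 2.3404 F [ 0.3  0.6 -0.5] gap 0.0853 grip 0.0 j6 0.73
shift [-0.004  -0.0006  0.0627] rot [-0.03 -0.02 -0.09]
```

View pics/w3.png

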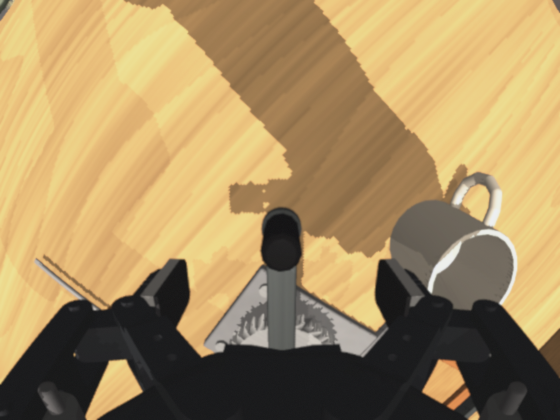

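The knob stands centred between the open fingers, its top at about (283,250). The mug at (455,240) is clear of the right finger.

```bash
python3 - <<'E'
from h import *
s=manip.get_state();c=eyes.snapshot('wrist')
print(wz(c,283,250,.104,s),wz(c,282,222,.058,s))
plan(.4955,.0375,.073,2.342)
E
```

```text
[0.49511423 0.04013679 0.104     ] [0.49306505 0.04147131 0.058     ]
t 5.35 pos [0.4937 0.0409 0.1362] yaw 2.3406 F [ 0.4 -0.3 -0.3] gap 0.0854 grip 0.0 j6 0.73
shift [-0.0037 -0.001   0.0632] rot [ 0.02  0.03 -0.08]
```

Call:
{"op": "carry_out", "data": {"commands": [[[-0.002,0,0.03],[0,0,0],100],[[-0.002,0,0.055],[0,0,0],100],[[-0.002,0,0.063],[0,0,0],60],[[-0.002,0,0.063],[0,0,0],20],[[-0.002,0,0.063],[0,0,0],10],[[-0.002,0,0.063],[0,0,0],10],[[-0.002,0,0.063],[0,0,0],10],[[-0.002,0,0.063],[0,0,0],10]]}}

```text
t: 6.35
ee_pos: [0.4946, 0.0393, 0.074]
eef_rot: [0.389, 0.921, -0.001, 0.001]
contact_force: [-3.4, -2.1, 6.4]
finger_gap: 0.0224
grasp_force: 58.4
```

```bash
python3 - <<'E'
from h import *
plan(.4955,.0375,.073,2.342)
s=manip.get_state();d=s['ee_pos'][:2]-[.586,-.0565];print(np.hypot(*d),np.arctan2(d[1],d[0]))
E
```

```text
t 6.35 pos [0.4946 0.0393 0.074 ] yaw 2.3417 F [-3.4 -2.1  6.4] gap 0.0224 grip 58.4 j6 0.73
shift [-0.0019 -0.0006  0.001 ] rot [-0.05  0.11 -0.02]
0.13240569249815315 2.3329339176288197
```

Call:
{"op": "carry_out", "data": {"commands": [[[-0.0003,-0.0091,0],[0,0,-4],10],[[-0.0013,-0.0181,0],[0,0,-8],10],[[-0.0028,-0.027,0],[0,0,-12],10],[[-0.005,-0.0358,0],[0,0,-16],10],[[-0.0078,-0.0445,0],[0,0,-20],10],[[-0.0112,-0.0529,0],[0,0,-24],10],[[-0.0112,-0.0529,0],[0,0,-24],10],[[-0.0112,-0.0529,0],[0,0,-24],10]]}}

```text
t: 7.35
ee_pos: [0.4643, -0.0048, 0.074]
eef_rot: [0.19, 0.982, 0.0, 0.0]
contact_force: [-3.4, 1.2, 7.7]
finger_gap: 0.0227
grasp_force: 59.5
```

```bash
cat >>h.py <<'E'
def prog():
    s=manip.get_state();P0=np.array([.4946,.0393]);d=s['ee_pos'][:2]-P0
    e=np.array([.586,-.056]);
    v=s['ee_pos'][:2]-e;u=P0-e
    print('chord ang',np.degrees(2*np.arcsin(np.hypot(*d)/.26)),'dir ang',np.degrees(np.arctan2(v[1],v[0])-np.arctan2(u[1],u[0]))%360,'rad',np.hypot(*v),np.hypot(*u))
    y=np.arctan2(v[1],v[0]);t=np.array([-np.sin(y),np.cos(y)]);F=s['contact_force'][:2];print('Ft',F@t,'Fr',F@v/np.hypot(*v),'z',s['ee_pos'][2],'gap',s['finger_gap'],s['grasp_force'],s['t'])
E
python3 -c "
from h import *
prog();plan(.5,.03,.073,2.342)"
```

```text
chord ang 23.74104762668163 dir ang 23.373112045379937 rad 0.1319888329375834 0.13204563605057154
Ft 0.19427719372588603 Fr 3.587411164500794 z 0.07399048306454456 gap 0.022695754944547897 59.47714659618214 7.35
t 7.35 pos [ 0.4643 -0.0048  0.074 ] yaw 2.7598 F [-3.4  1.2  7.7] gap 0.0227 grip 59.5 j6 0.21
shift [-0.0201  0.0456  0.001 ] rot [ 0.03  0.03 23.94]
```

Call:
{"op": "carry_out", "data": {"commands": [[[-0.0003,-0.0091,0],[0,0,-4],10],[[-0.0013,-0.0181,0],[0,0,-8],10],[[-0.0024,-0.0248,0],[0,0,-11],10],[[-0.0024,-0.0248,0],[0,0,-11],10],[[-0.0024,-0.0248,0],[0,0,-11],10]]}}

```text
t: 7.98
ee_pos: [0.4569, -0.0288, 0.074]
eef_rot: [0.095, 0.995, -0.0, -0.0]
contact_force: [-4.3, -0.1, 8.4]
finger_gap: 0.0224
grasp_force: 59.7
```

```bash
python3 -c "
from h import *
prog();plan(.5,.03,.073,2.342)"
```

```text
chord ang 34.833447045495014 dir ang 34.289135498554614 rad 0.13195461024543184 0.13204563605057154
Ft 0.9617503206441202 Fr 4.1410850610729115 z 0.07396544285976674 gap 0.02244294531462976 59.656755211763084 7.975
t 7.975 pos [ 0.4569 -0.0288  0.074 ] yaw 2.9517 F [-4.3 -0.1  8.4] gap 0.0224 grip 59.7 j6 -0.03
shift [-0.0312  0.0659  0.001 ] rot [-1.000e-02 -0.000e+00  3.493e+01]
```

Call:
{"op": "carry_out", "data": {"commands": [[[0,-0.0023,0],[0,0,-1],10],[[-0.0001,-0.0045,0],[0,0,-2],10],[[-0.0002,-0.0068,0],[0,0,-3],10],[[-0.0002,-0.0068,0],[0,0,-3],10]]}}

```text
t: 8.48
ee_pos: [0.4556, -0.0358, 0.074]
eef_rot: [0.069, 0.998, -0.0, -0.0]
contact_force: [-5.4, -0.7, 8.3]
finger_gap: 0.0231
grasp_force: 59.7
```

```bash
python3 -c "
from h import *
prog()"
```

```text
chord ang 37.96539955887683 dir ang 37.37338309225876 rad 0.13192210090815634 0.13204563605057154
Ft 1.490346080862873 Fr 5.214565440854141 z 0.07397156975702542 gap 0.023052918895443433 59.7258019389119 8.475
```

Call:
{"op": "carry_out", "data": {"commands": [[[0,-0.0012,0],[0,0,-0.5],10],[[0,-0.0023,0],[0,0,-1],10],[[0,-0.0023,0],[0,0,-1],10]]}}

```text
t: 8.85
ee_pos: [0.4553, -0.0383, 0.074]
eef_rot: [0.06, 0.998, -0.001, -0.0]
contact_force: [-5.5, -0.5, 8.9]
finger_gap: 0.0225
grasp_force: 59.8
```

```bash
python3 -c "
from h import *
prog()"
```

```text
chord ang 39.09980830377984 dir ang 38.49045852878958 rad 0.13191051966725356 0.13204563605057154
Ft 1.2851210002822282 Fr 5.399497164153773 z 0.07395464159310226 gap 0.022540214839346095 59.751573614238396 8.85
```

Call:
{"op": "carry_out", "data": {"commands": [[[0,-0.0012,0],[0,0,-0.5],10],[[0,-0.0023,0],[0,0,-1],10],[[0,-0.0023,0],[0,0,-1],10]]}}

```text
t: 9.22
ee_pos: [0.455, -0.0406, 0.074]
eef_rot: [0.051, 0.999, -0.001, -0.0]
contact_force: [-6.0, -1.7, 8.7]
finger_gap: 0.0228
grasp_force: 59.8
```

```bash
python3 -c "
from h import *
prog()"
```

```text
chord ang 40.10449307995781 dir ang 39.47933050962718 rad 0.13190312545536317 0.13204563605057154
Ft 2.409704989173913 Fr 5.804392716395289 z 0.07397402511389511 gap 0.022769600691076614 59.75700571769323 9.225
```

Call:
{"op": "carry_out", "data": {"commands": [[[0,-0.0012,0],[0,0,-0.5],10],[[0,-0.0023,0],[0,0,-1],10],[[0,-0.0023,0],[0,0,-1],10]]}}

```text
t: 9.6
ee_pos: [0.4548, -0.0425, 0.074]
eef_rot: [0.043, 0.999, -0.0, -0.0]
contact_force: [-5.1, 0.1, 8.6]
finger_gap: 0.0228
grasp_force: 59.7
```

```bash
python3 - <<'E'
from h import *
import pickle
prog()
c=eyes.snapshot('top');d=eyes.snapshot('scene')
B=cv2.resize(d['img'][155:280,170:330],None,fx=4,fy=4,interpolation=cv2.INTER_CUBIC);save('c5.png',B)
E
```

```text
chord ang 40.981156135121566 dir ang 40.340997028226695 rad 0.13190399727182636 0.13204563605057154
Ft 0.3988677083063734 Fr 5.0545890925519785 z 0.07397408194664341 gap 0.02275092375346138 59.7386664734222 9.6
```

View pics/c5.png

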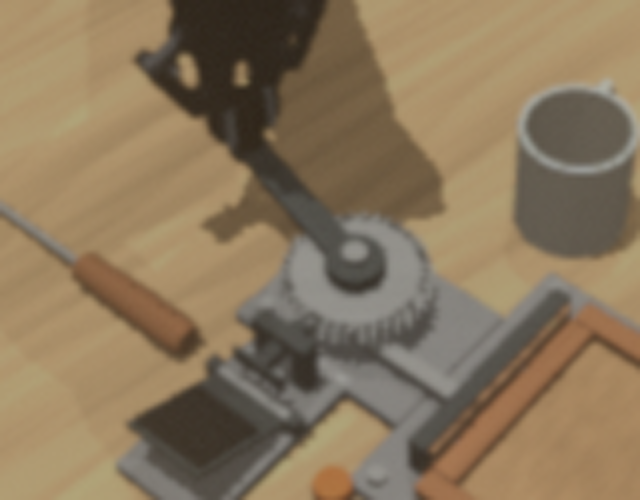

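The lever is held by the knob at about 40–41° and the assisting force has dropped off, so the fourth click is in. The pedal is up, and the mug and screwdriver haven't moved. I'll settle briefly and hand in.

Call:
{"op": "carry_out", "data": {"commands": [[[0,-0.001,0],[0,0,-0.4],10],[[0,-0.001,0],[0,0,-0.4],10],[[0,-0.001,0],[0,0,-0.4],10],[[0,-0.001,0],[0,0,-0.4],10],[[0,-0.001,0],[0,0,-0.4],10]]}}

```text
t: 10.32
ee_pos: [0.4547, -0.0434, 0.074]
eef_rot: [0.039, 0.999, -0.0, -0.0]
contact_force: [-5.6, -0.1, 9.5]
finger_gap: 0.0225
grasp_force: 59.7
```

```bash
python3 -c "
from h import *
prog();print(order.sign_off())"
```

```text
chord ang 41.38041899843023 dir ang 40.732587668005216 rad 0.1319094564868296 0.13204563605057154
Ft 0.5944366327383304 Fr 5.5866964430266615 z 0.07396782615489386 gap 0.02251305949073982 59.7417184850201 10.325
the job is handed in; nothing more can be done
None
```

I handed the job in after about 10 s: the pedal went to its stop, the lever sprang back to rest, and the knob is still gripped (about 60 N) at roughly 41°, which I read as the fourth click from the angle and the force change; the hand-in returned no verdict.

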